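# Reset the sunken over-temperature cut-out

## Robot

A 6-joint arm with a two-finger parallel gripper is mounted at the origin on the work surface. World frame = base frame: x ahead of the robot, y to its left, z up, the work surface at z = 0. Lengths are in m, angles in rad, forces in N, time in s.
With the tool pointing down it reaches from about 0.35 to 0.975 m from the base axis. Payload 7.1 kg.
Tool frame: the origin (TCP) lies where the fingers leave the gripper's body, on its centre line; the fingertips stand 80 mm ahead of it and the grasp point (between the pads) lies 61 mm ahead of it (bot.grip_point_offset is the distance from the TCP to the grasp point, in m); z points along the fingers, y is the line along which they close (so a half turn about z gives the same grasp; the last joint's range is limited). The gripper opens to 88 mm and grips with 3 to 60 N. Pads are 20 mm wide; open, the fingers measure 115 mm over their backs; the gripper's body (75 mm by 178 mm) begins 61 mm behind the grasp point.
Start: joints at [1.159, 0.423, 1.63, -0, 1.089, -0.019], TCP at [0.239, 0.577, 0.303] pointing down, gripper open.
Joint ranges: [-3, 3], [-0.9, 2.11], [0.09, 2.58], [-1.31, 4.45], [0.11, 2.69], [-2.54, 2.54]. Speed limits (rad/s): [2.39, 2.39, 3.01, 3.14, 3.14, 3.14].

## Interface

Orientations are given as a unit quaternion [w, x, y, z].
In Python, from rig import bot gives the robot as it stands.
- The arm moves only by the shell command python3 -m inch 'ROWS' [OPENING] [FORCE]. ROWS is JSON, a list of rows, each an object with "slide": the shift along the tool's x, y, z in units of 30 mm (1.0 is 30 mm), a list of three; "roll": the turn about the tool's z in units of 6 degrees (1.0 is 6 degrees). A call has 1 to 5 rows; each row is the pose to reach, as a shift and turn from the pose commanded when the call began, along the tool's axes at that moment; what a row does not reach only later rows make up. A row lasts 1/10 s, in which the tool goes at most 50 mm and 8.59 degrees, less where a joint would pass 70% of its speed; a pose out of reach is approached as far as the arm can. A call with a gripper value outside its range is refused whole. OPENING is the closure, from 0 (fully open) to 1 (shut), set as the call begins (- or left out, the last holds). The fingers move at their own pace and stop on an object; FORCE is the grip in N (left out, the last holds). Time passes only in rows, so rows that repeat a pose let the fingers close. It gives the time, the measured TCP pose, the force, the opening and the grip force at its end, in the units of the state.
- bot.get_obs(): the state, without advancing time (a new reading comes with each control period).
- bot.camera(name): name is "scene" or "side" or "wrist"; returns (picture, depth): 420x560x3 uint8, red, green, blue; 420x560 float32, m along the optical axis (not along the pixel's ray), 0 where there is no reading.
- bot.camera_model(name): a dict with "mtx" (3x3 intrinsics, pixels), "k1" (the pictures are not rectified: a ray, as slopes to the right and down, at radius r is drawn at 1 + k1 r^2 times it, then the intrinsics apply), "origin" and "rotation" of the camera in the world; the wrist camera has in their place "T_tool_cam" (4x4, takes a point from camera to tool coordinates, whose origin is the TCP and whose axes are the flange's). Camera axes: x right, y down, z forward; pixel columns grow to the right and rows downward; lengths in m; the calibration is good to about 2 mm. A picture is of the moment at which its call begins: read the wrist's pose just before it. camera_model takes no time and is no camera call.
- bot.finish_job(): hands the job in; it is judged then, once.
Trained networks look in the newest picture that a camera, given by its name, has taken for a name from the list of things; names that differ only in an ending like _2 or _b are one class to them, and where a whole thing is asked for, a point or a joint stands for the part that bears it (a point fixed in the world has none). Each returns a list of dicts, best first, with "p" (0 to 1); they miss things now and then, are a little off and sometimes report something else, mostly with a low value. They report only what shows in the picture. A call takes as long as a camera call.
- bot.spot_in(thing, camera): "at" ([x, y, z] in m, in world coordinates, good to about 4 mm: the middle of the surface that is visible of it).
The state is a dict: "time_s": time; "joint_positions": joint angles; "qvel": joint speeds; "joint_torque": joint torques, N m; "position": TCP position; "tcp_rot": TCP orientation; "contact_force": force on the tool from outside, world axes, zero at the start; "moment": the same for the moment, N m; "opening": finger opening in m; "grasp_force": force on a finger pad.
Only numpy, scipy, OpenCV 4.12 (cv2) and the standard library are available. Lean on these libraries where they do the work, as an engineer would, in place of code of your own. Each camera call takes 0.05 s, during which the arm holds its last target. There are 200 camera calls.

## Task

The over-temperature cut-out of the insulated test box has tripped. On the grey control box with the sliding metal shutter, push the shutter fully open with a fingertip, reach down into the square well it covered and press the sunken reset button all the way down, keeping it down for about a second, then push the shutter fully shut again. Nothing needs to be gripped: do not press the other button, in the round well of the second box, and leave the loose things on the bench where they are.

Things in the scene. Friction and masses are not known exactly. Their poses are not given: they have to be found in the camera images.
- reset_box: Fixed grey control box, 210 mm long (its x), 120 mm wide (its y), deck 70 mm high. Origin: centre of its underside; x points along the shutter's opening direction (roughly away from the robot, turned up to 0.35 rad), z up. On its deck lie a sliding aluminium shutter and, along both long sides, low rails (6 mm wide, 7 mm high, centred 53.5 mm either side of the middle).
- well_mouth (a point): Centre of the mouth of the square well in the reset box, level with the deck (70 mm above the bench), 45 mm from the box's centre towards its -x end. The well is 48 x 48 mm, its walls square to the box's x and y, 35 mm deep; the shutter covers it at the start. In its middle stands the reset button.
- reset_button_top (a point): Centre of the flat top of the black round reset button, 28 mm across, 18 mm below the deck when up.
- reset_button (a joint): Travel of the reset button in m: 0 up, 0.006 all the way down against a hard stop. Sprung: 1.5 N starts it, 4.5 N holds it fully down; it comes back up when let go.
- shutter (a joint): Position of the shutter in m: 0 fully shut, 0.060 fully open (hard stops); grows along the box's +x. It stays where it is left; sliding friction about 2 N. The well is wholly uncovered above 0.056. It starts shut or up to 0.012 ajar.
- shutter_near (a point): Middle of the shutter's upright -x end face (the end nearest the robot), moves with the shutter; push here towards the box's +x to open. The shutter is a flat aluminium plate 96 x 96 mm (too wide to grip) and 14 mm thick that lies on the deck, so its top is 84.5 mm above the bench; this point is 7.5 mm above the deck.
- shutter_far (a point): Middle of the shutter's upright +x end face (the end away from the robot), moves with the shutter; push here towards the box's -x to shut. 96 mm from shutter_near, 7.5 mm above the deck.
- test_box: The second fixed grey control box, same size and axes as the reset box (210 x 120 x 70 mm, origin at the centre of its underside), with an open round well and no shutter. The two boxes stand side by side, either one on the left.
- round_well_mouth (a point): Centre of the mouth of the round well, 48 mm across and 35 mm deep, on the test box's deck: not to be touched.
- test_button (a joint): Travel of the button in the round well in m, 0 up; must stay up.
- weight: Loose brass weight, 40 mm across, 52 mm high, 0.3 kg, origin at the centre of its underside; stands left of the boxes. Leave alone.
- spanner: Loose flat steel spanner about 175 mm long lying on the bench left of the boxes, towards the robot, origin at its underside. Leave alone.
- mug: Loose white mug, 80 mm across, 90 mm high, origin at the centre of its underside, right of the boxes. Leave alone.

How it is judged:
On the way, in this order (a step that is already met when the one before it is completed fails the run):
1. the shutter is pushed open (value of joint shutter above 0.05 m), for 0.2 s.
2. the reset button is pressed down in its well and held (value of joint reset_button above 0.0045 m and value of joint shutter above 0.02 m), for 0.6 s.
3. the shutter is pushed shut again (value of joint shutter below 0.008 m and value of joint reset_button below 0.0015 m), for 0.2 s.
At the end, for the whole second after the job is handed in: The shutter is shut to within 8 mm of its stop (well covered), and both buttons are up (less than 1.5 mm down), after the shutter was opened past 50 mm and the reset button held at least 4.5 mm down for 0.6 s (all of step 3 and value of joint test_button below 0.0015 m); the robot touches nothing.
It fails at once if the button in the round well is pressed (more than 2 mm) (value of joint test_button above 0.002 m).
It fails at once if the weight, spanner or mug is moved or lifted by more than 30 mm (distance of any of weight, spanner, mug from where it was at the start of the episode above 0.03 m).
It also fails if it takes over 51 s, if anything falls off the work surface, if the arm or the gripper's body presses on something with over 40 N, if the wrist force passes 120 N, or if a joint passes its speed limit or range.

## Working session

There is one attempt and no reset: what is moved stays moved. The work goes in short steps, Python scripts to look and compute and a shell command to move; the robot and the scene stay as the last step left them, time stands still between calls to the robot, and variables do not carry over. Pictures are saved under pics/ and viewed, at most 10 in all, crops included, and the job is handed in when it is done.

```bash
mkdir -p pics; ls; python3 - <<'E'
from rig import bot
import cv2,numpy as np
o=bot.get_obs();print(o['time_s'],o['position'],o['tcp_rot'],o['opening'])
ims=[]
for c in ("scene","side"):
    p,d=bot.camera(c);cv2.imwrite(f'pics/{c}0.png',p[:,:,::-1]);np.savez(f'pics/{c}0.npz',p=p,d=d)
    m=bot.camera_model(c);print(c,np.round(m['origin'],3))
    for t in ("reset_box","shutter_near","shutter_far","well_mouth","test_box","round_well_mouth"):
        if c=="side" and t in("well_mouth","test_box"):continue
        print(t,[(np.round(r['at'],4).tolist(),round(r['p'],2)) for r in bot.spot_in(t,c)[:2]])
E
```

```text
pics
0.0 [0.23903923 0.57700346 0.30191123] [-1.62410277e-04  1.95141994e-01  9.80774695e-01 -7.57133885e-04] 0.08845476819997446
scene [1.205 0.352 0.985]
reset_box [([0.5682, -0.1133, 0.0697], 0.6)]
shutter_near [([0.5304, -0.1191, 0.0872], 0.77), ([0.5971, 0.3139, 0.0361], 0.49)]
shutter_far [([0.5311, -0.1174, 0.083], 0.74)]
well_mouth [([0.5692, -0.11, 0.0711], 0.67)]
test_box [([0.5972, 0.1383, 0.0728], 0.83)]
round_well_mouth [([0.5897, 0.136, 0.0713], 0.59)]
side [ 0.128 -0.516  0.728]
reset_box [([0.5264, -0.1551, 0.0708], 0.76)]
shutter_near [([0.5213, -0.133, 0.0876], 0.68)]
shutter_far [([0.5227, -0.1297, 0.085], 0.95)]
round_well_mouth [([0.5461, 0.0985, 0.0722], 0.66)]
```

View pics/scene0.png

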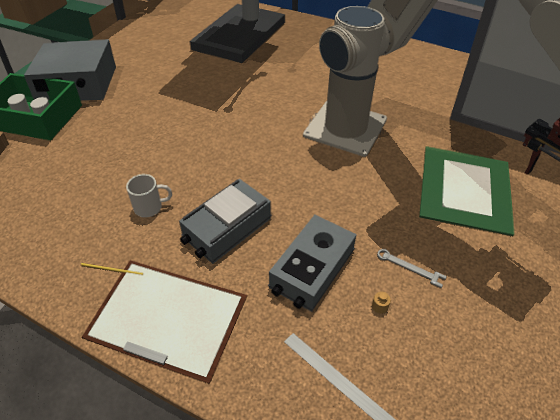

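View pics/side0.png

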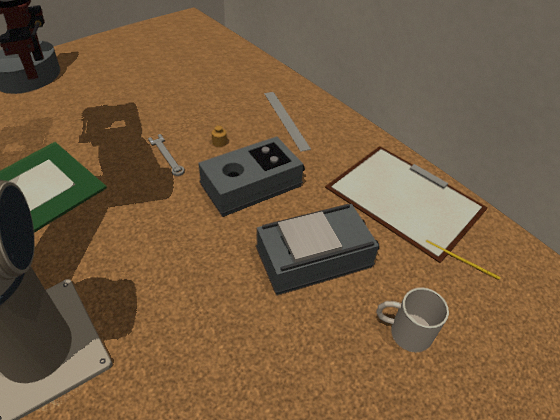

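The scene picture shows the reset box at about (226,222) with the shutter at (232,203), near its robot end. The test box is at (313,262), the mug at (145,195), and the spanner and weight are at (410,268) and (381,300). The side picture agrees: shutter at (310,235), mug at (415,320). Next I fit the deck and shutter outlines from depth.

```bash
cat > h.py <<'E'
import numpy as np,cv2
from rig import bot
def cloud(m,d,R=None,o=None):
    K=np.array(m['mtx']);v,u=np.nonzero(d>0);z=d[v,u]
    xd=(u-K[0,2])/K[0,0];yd=(v-K[1,2])/K[1,1];x,y=xd.copy(),yd.copy()
    for _ in range(15):
        s=1+m['k1']*(x*x+y*y);x,y=xd/s,yd/s
    P=np.c_[x*z,y*z,z]
    R=np.array(m['rotation']) if R is None else R;o=np.array(m['origin']) if o is None else o
    return P@R.T+o
def rect(P,n):
    r=cv2.minAreaRect(P[:,:2].astype(np.float32)*1000);b=cv2.boxPoints(r)
    e=b[1]-b[0];f=b[2]-b[1];l=e if np.linalg.norm(e)>np.linalg.norm(f) else f
    a=np.arctan2(l[1],l[0]);a=(a+np.pi/2)%np.pi-np.pi/2
    print(n,len(P),'c',np.round(r[0],1),'size',np.round(r[1],1),'ang',round(float(a),4))
def fit(P):
    D=P[(abs(P[:,0]-.56)<.17)&(abs(P[:,1]+.125)<.11)]
    top=D[(D[:,2]>.063)&(D[:,2]<.095)]; rect(top,'deck+')
    sh=D[(D[:,2]>.081)&(D[:,2]<.09)]; rect(sh,'shutter'); print('z sh',np.median(sh[:,2]))
    dk=D[(D[:,2]>.063)&(D[:,2]<.0745)];print('z deck',np.median(dk[:,2]))
    return top,sh
E
python3 - <<'E'
from h import *
for c in("scene","side"):
    d=np.load(f'pics/{c}0.npz')['d'];P=cloud(bot.camera_model(c),d);print(c);fit(P)
E
```

```text
Traceback (most recent call last):
  File "h.py", line 10, in cloud
    return P@R.T+o
           ~^~~~
ValueError: matmul: Input operand 1 has a mismatch in its core dimension 0, with gufunc signature (n?,k),(k,m?)->(n?,m?) (size 4 is different from 3)
```

Rotation is a quaternion here.

```bash
sed -i "s/R=np.array(m\['rotation'\]) if R is None else R;/R=Rn.from_quat(m['rotation'],scalar_first=True).as_matrix() if R is None else R;/; 1i from scipy.spatial.transform import Rotation as Rn" h.py
python3 - <<'E'
from h import *
for c in("scene","side"):
    d=np.load(f'pics/{c}0.npz')['d'];P=cloud(bot.camera_model(c),d);print(c);fit(P)
E
```

```text
scene
deck+ 3095 c [ 543.3 -125.3] size [123.9 214.1] ang -0.2941
shutter 1089 c [ 533.9 -120.5] size [113.1 124.5] ang -0.3015
z sh 0.08549224215355122
z deck 0.07089005359591294
side
deck+ 5363 c [ 541.2 -126.3] size [122.9 212.7] ang -0.2933
shutter 1950 c [ 523.5 -120.6] size [99.3 96.7] ang 1.275
z sh 0.08463632333505688
z deck 0.07007318861653922
```

```bash
cat >> h.py <<'E'
C=np.array([.542,-.126]);A=-.294
def w(bx,by=0): return C+np.array([bx*np.cos(A)-by*np.sin(A),bx*np.sin(A)+by*np.cos(A)])
def to(bx,by,tipz):
    o=bot.get_obs();R=Rn.from_quat(o['tcp_rot'],scalar_first=True).as_matrix();p=np.array(o['position'])
    d=np.r_[w(bx,by),tipz+.08]-p
    yaw=np.arctan2(R[1,0],R[0,0]);e=(A+np.pi-yaw+np.pi)%(2*np.pi)-np.pi
    q=np.array([p[0],p[1]])-C;c,s=np.cos(A),np.sin(A)
    print('box xy mm',np.round([1e3*(c*q[0]+s*q[1]),1e3*(-s*q[0]+c*q[1])],1),'tipz',round(p[2]*1e3-80,1),'t',o['time_s'],'F',np.round(o['contact_force'],1),'-> slide',np.round(R.T@d/.03,2),'roll',round(-np.degrees(e)/6,2))
E
python3 -c "
from h import *
to(-.09,0,.2)"
```

```text
box xy mm [-493.7  585.5] tipz 222.7 t 0.6 F [ 0.  -0.7 -0.4] -> slide [-15.31 -18.09   0.76] roll -0.94
```

```bash
python3 -m inch '[{"slide":[-1,-1.2,0],"roll":-0.3},{"slide":[-2,-2.4,0],"roll":-0.94},{"slide":[-3,-3.6,0],"roll":-0.94},{"slide":[-4,-4.8,0],"roll":-0.94},{"slide":[-5,-6,0],"roll":-0.94}]' 1 20; python3 -c "
from h import *
to(-.09,0,.2)"
```

```text
time_s: 1.1
position: [0.3091, 0.352, 0.3028]
tcp_rot: [0.0, 0.146, 0.989, 0.0]
contact_force: [1.6, 0.3, -0.3]
opening: 0.0511
grasp_force: 0.0
box xy mm [-361.4  390. ] tipz 222.8 t 1.1 F [ 1.6  0.3 -0.3] -> slide [ -9.04 -13.     0.76] roll 0.0
```

```bash
python3 -m inch '[{"slide":[-0.9,-1.3,0],"roll":0},{"slide":[-1.8,-2.6,0],"roll":0},{"slide":[-2.7,-3.9,0],"roll":0},{"slide":[-3.6,-5.2,0],"roll":0},{"slide":[-4.5,-6.5,0],"roll":0}]'; python3 -m inch '[{"slide":[-0.9,-1.3,0],"roll":0},{"slide":[-1.8,-2.6,0],"roll":0},{"slide":[-2.7,-3.9,0],"roll":0},{"slide":[-3.2,-5,0],"roll":0},{"slide":[-3.2,-5,0],"roll":0}]'; python3 - <<'E'
from h import *
import time
bot.camera("wrist");bot.camera("wrist")
to(-.09,0,.2)
o=bot.get_obs();p,d=bot.camera("wrist");m=bot.camera_model("wrist")
cv2.imwrite('pics/w1.png',p[:,:,::-1])
T=np.array(m['T_tool_cam']);R=Rn.from_quat(o['tcp_rot'],scalar_first=True).as_matrix()
fit(cloud(m,d,R@T[:3,:3],R@T[:3,3]+o['position']))
E
```

```text
time_s: 1.6
position: [0.3818, 0.1262, 0.3031]
tcp_rot: [0.001, 0.146, 0.989, 0.0]
contact_force: [0.6, 0.6, 0.2]
opening: 0.0111
grasp_force: 0.0
time_s: 2.1
position: [0.4307, -0.0469, 0.303]
tcp_rot: [0.001, 0.149, 0.989, -0.0]
contact_force: [0.1, 1.0, 0.6]
opening: 0.0008
grasp_force: 0.0
box xy mm [-131.2   45.9] tipz 222.7 t 2.2 F [-0.6  0.6 -0.1] -> slide [-1.38 -1.53  0.75] roll -0.03
deck+ 8179 c [ 544.2 -128. ] size [120.3 212.5] ang -0.2978
shutter 2524 c [ 505. -109.] size [116.4  60.1] ang 0.8601
z sh 0.08524468200834712
z deck 0.07074076418485459
```

View pics/w1.png

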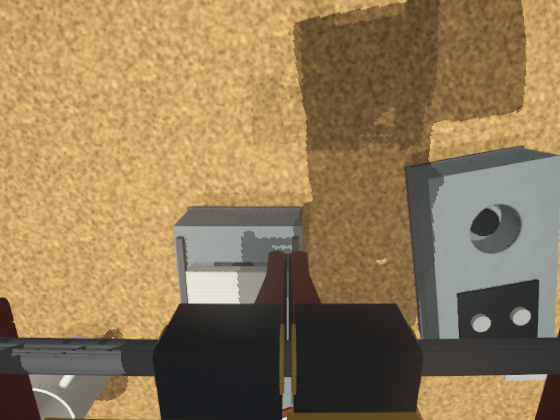

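Wrist view: the near end of the reset box is at rows 208–265 and the shutter's near edge at row ~266. The closed fingers are at (287,270), and the round well is well to the right at (495,228). I'll set the box centre to the averaged fit.

```bash
sed -i 's/^C=.*/C=np.array([.543,-.127]);A=-.296/' h.py; python3 -m inch '[{"slide":[-0.7,-0.75,0],"roll":0},{"slide":[-1.4,-1.55,0],"roll":0},{"slide":[-1.4,-1.55,1.5],"roll":0},{"slide":[-1.4,-1.55,2.5],"roll":0},{"slide":[-1.4,-1.55,2.5],"roll":0}]'; python3 - <<'E'
from h import *
for _ in range(4):bot.camera("side")
to(-.09,0,.076)
p,d=bot.camera("side");fit(cloud(bot.camera_model("side"),d))
E
```

```text
time_s: 2.75
position: [0.4543, -0.0983, 0.2246]
tcp_rot: [-0.004, 0.146, 0.989, 0.0]
contact_force: [-0.4, 1.2, 0.1]
opening: 0.0002
grasp_force: 0.0
box xy mm [-89.8   1.3] tipz 149.2 t 2.95 F [ 0.2  0.1 -0.3] -> slide [ 0.01 -0.04  2.44] roll 0.03
deck+ 5216 c [ 541.1 -126.7] size [121.9 212.7] ang -0.3004
shutter 1883 c [ 524.1 -121. ] size [99.3 97.6] ang 1.2726
z sh 0.0846035755614104
z deck 0.07010482449691363
```

```bash
python3 -m inch '[{"slide":[0,0,1],"roll":0},{"slide":[0,0,2],"roll":0},{"slide":[0,0,2.4],"roll":0},{"slide":[-0.2,0,2.4],"roll":0},{"slide":[-0.4,0,2.4],"roll":0}]'; python3 -c "
from h import *
to(-.03,0,.076)"
```

```text
time_s: 3.5
position: [0.4692, -0.1039, 0.1568]
tcp_rot: [0.001, 0.147, 0.989, -0.0]
contact_force: [0.6, -0.7, 0.0]
opening: 0.0006
grasp_force: 0.0
box xy mm [-77.3   0.6] tipz 76.8 t 3.5 F [ 0.6 -0.7  0. ] -> slide [-1.58 -0.02  0.03] roll 0.02
```

```bash
python3 -m inch '[{"slide":[-0.3,0,0],"roll":0},{"slide":[-0.6,0,0],"roll":0},{"slide":[-0.9,0,0],"roll":0},{"slide":[-1.2,0,0],"roll":0},{"slide":[-1.4,0,0],"roll":0}]'; python3 -c "
from h import *
to(-.03,0,.076)"
```

```text
time_s: 4.0
position: [0.5093, -0.1162, 0.1559]
tcp_rot: [0.0, 0.147, 0.989, -0.0]
contact_force: [-1.6, -0.6, 1.0]
opening: 0.0006
grasp_force: 1.1
box xy mm [-35.3   0.5] tipz 75.9 t 4.0 F [-1.6 -0.6  1. ] -> slide [-0.18 -0.02 -0.  ] roll 0.02
```

Force ~2 N, so it is sliding. Inch forward to the stop.

```bash
python3 -m inch '[{"slide":[-0.1,0,0],"roll":0},{"slide":[-0.2,0,0],"roll":0},{"slide":[-0.25,0,0],"roll":0},{"slide":[-0.25,0,0],"roll":0}]'; python3 -c "
from h import *
to(-.025,0,.076)"
```

```text
time_s: 4.4
position: [0.5155, -0.1181, 0.1556]
tcp_rot: [0.0, 0.147, 0.989, -0.0]
contact_force: [-0.4, -0.5, 0.5]
opening: 0.0004
grasp_force: 0.3
box xy mm [-28.9   0.5] tipz 75.6 t 4.4 F [-0.4 -0.5  0.5] -> slide [-0.13 -0.02 -0.01] roll 0.02
```

```bash
python3 -m inch '[{"slide":[-0.05,0,0],"roll":0},{"slide":[-0.1,0,0],"roll":0},{"slide":[-0.1,0,0],"roll":0}]'; python3 -m inch '[{"slide":[-0.05,0,0],"roll":0},{"slide":[-0.1,0,0],"roll":0},{"slide":[-0.1,0,0],"roll":0}]';python3 - <<'E'
from h import *
to(-.025,0,.076)
p,d=bot.camera("side");fit(cloud(bot.camera_model("side"),d))
cv2.imwrite('pics/s2.png',cv2.resize(p[150:320,200:420,::-1],None,fx=3,fy=3))
E
```

```text
time_s: 4.7
position: [0.5168, -0.1185, 0.1554]
tcp_rot: [-0.002, 0.147, 0.989, 0.0]
contact_force: [-6.6, 1.9, 4.8]
opening: 0.0003
grasp_force: 3.4
time_s: 5.0
position: [0.5173, -0.1186, 0.1551]
tcp_rot: [-0.005, 0.147, 0.989, 0.001]
contact_force: [-15.1, 4.4, 12.0]
opening: 0.0005
grasp_force: 7.4
box xy mm [-27.    0.5] tipz 75.1 t 5.0 F [-15.1   4.4  12. ] -> slide [-0.07 -0.02 -0.03] roll 0.01
deck+ 3684 c [ 541.7 -126.3] size [123.2 213.5] ang -0.298
shutter 772 c [ 559.7 -132.3] size [ 97.2 119.6] ang -0.2985
z sh 0.08451633093569999
z deck 0.07004069932820334
```

View pics/s2.png

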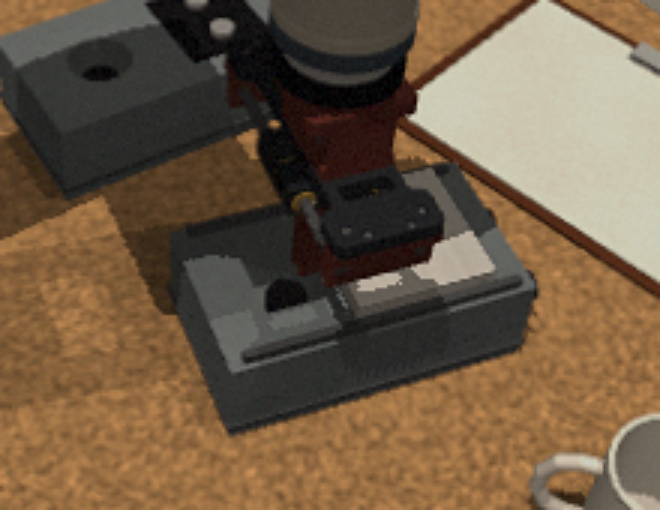

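The shutter is on its stop (15 N). The crop shows the well open under the finger, with its dark mouth at about (285,293). I'll back off over the well centre, then go down.

```bash
python3 -m inch '[{"slide":[0.4,0,0],"roll":0},{"slide":[0.68,0,0],"roll":0},{"slide":[0.68,0,0],"roll":0},{"slide":[0.68,0,0],"roll":0}]'; python3 -c "
from h import *
to(-.045,0,.052)"
```

```text
time_s: 5.45
position: [0.5021, -0.1139, 0.1559]
tcp_rot: [0.001, 0.147, 0.989, -0.0]
contact_force: [-0.7, 0.8, 1.1]
opening: 0.0001
grasp_force: 0.0
box xy mm [-43.    0.6] tipz 75.9 t 5.45 F [-0.7  0.8  1.1] -> slide [ 0.07 -0.02  0.8 ] roll 0.02
```

```bash
python3 -m inch '[{"slide":[0.07,-0.02,0.2],"roll":0},{"slide":[0.07,-0.02,0.4],"roll":0},{"slide":[0.07,-0.02,0.6],"roll":0},{"slide":[0.07,-0.02,0.75],"roll":0},{"slide":[0.07,-0.02,0.85],"roll":0}]'; python3 -c "
from h import *
to(-.045,0,.046)"
```

```text
time_s: 5.95
position: [0.4993, -0.1138, 0.1295]
tcp_rot: [-0.0, 0.147, 0.989, 0.0]
contact_force: [-1.2, 0.7, 3.0]
opening: 0.0005
grasp_force: 1.4
box xy mm [-45.6  -0.1] tipz 49.5 t 5.95 F [-1.2  0.7  3. ] -> slide [-0.02  0.    0.12] roll 0.02
```

```bash
python3 -m inch '[{"slide":[0,0,0.06],"roll":0},{"slide":[0,0,0.13],"roll":0},{"slide":[0,0,0.2],"roll":0},{"slide":[0,0,0.2],"roll":0}]'; python3 -c "
from h import *
to(-.045,0,.046)"
```

```text
time_s: 6.35
position: [0.4994, -0.1138, 0.1259]
tcp_rot: [-0.0, 0.147, 0.989, -0.0]
contact_force: [-7.8, 2.2, 25.0]
opening: 0.0008
grasp_force: 12.5
box xy mm [-45.5  -0.1] tipz 45.9 t 6.35 F [-7.8  2.2 25. ] -> slide [-0.02  0.   -0.  ] roll 0.02
```

Tip is at 46 mm with 25 N, so the button is on its hard stop. Hold just over a second, then rise to clear the shutter.

```bash
H='x'; python3 -m inch '[{"slide":[0,0,-0.03],"roll":0},{"slide":[0,0,-0.03],"roll":0},{"slide":[0,0,-0.03],"roll":0},{"slide":[0,0,-0.03],"roll":0},{"slide":[0,0,-0.03],"roll":0}]'; python3 -m inch '[{"slide":[0,0,0],"roll":0},{"slide":[0,0,0],"roll":0},{"slide":[0,0,0],"roll":0},{"slide":[0,0,0],"roll":0},{"slide":[0,0,0],"roll":0}]'; python3 -m inch '[{"slide":[0,0,-0.8],"roll":0},{"slide":[0,0,-1.6],"roll":0},{"slide":[0,0,-2.4],"roll":0},{"slide":[0,0,-2.4],"roll":0}]'; python3 -c "
from h import *
to(.1,0,.115)"
```

```text
time_s: 6.85
position: [0.4994, -0.1138, 0.1261]
tcp_rot: [0.0, 0.147, 0.989, -0.0]
contact_force: [-4.5, 2.4, 15.9]
opening: 0.0006
grasp_force: 7.7
time_s: 7.35
position: [0.4994, -0.1138, 0.1261]
tcp_rot: [0.0, 0.147, 0.989, -0.0]
contact_force: [-4.7, 0.9, 15.8]
opening: 0.0002
grasp_force: 7.7
time_s: 7.75
position: [0.5011, -0.1142, 0.1998]
tcp_rot: [0.003, 0.147, 0.989, -0.0]
contact_force: [0.0, 0.3, 0.5]
opening: 0.0005
grasp_force: 0.0
box xy mm [-43.8   0. ] tipz 119.8 t 7.75 F [0.  0.3 0.5] -> slide [-4.79 -0.01  0.19] roll 0.02
```

```bash
python3 -m inch '[{"slide":[-1.2,0,0],"roll":0},{"slide":[-2.4,0,0],"roll":0},{"slide":[-3.6,0,0],"roll":0},{"slide":[-4.8,0,0],"roll":0},{"slide":[-4.8,0,0],"roll":0}]';python3 -m inch '[{"slide":[0,0,0],"roll":0},{"slide":[0,0,0],"roll":0}]'; python3 - <<'E'
from h import *
to(.1,0,.077)
p,d=bot.camera("side");fit(cloud(bot.camera_model("side"),d))
cv2.imwrite('pics/s3.png',cv2.resize(p[150:320,200:420,::-1],None,fx=3,fy=3))
E
```

```text
time_s: 8.25
position: [0.6408, -0.1567, 0.1962]
tcp_rot: [0.002, 0.147, 0.989, -0.0]
contact_force: [-0.9, 0.4, 0.1]
opening: 0.0004
grasp_force: 0.0
time_s: 8.45
position: [0.6357, -0.1551, 0.1959]
tcp_rot: [-0.001, 0.147, 0.989, 0.0]
contact_force: [0.2, 0.8, -0.6]
opening: -0.0001
grasp_force: 0.0
box xy mm [96.8  0.1] tipz 115.9 t 8.45 F [ 0.2  0.8 -0.6] -> slide [-0.11 -0.    1.3 ] roll 0.02
deck+ 4985 c [ 541.  -126.6] size [121.9 212.5] ang -0.2985
shutter 1885 c [ 570.3 -135.4] size [98.2 98. ] ang 1.273
z sh 0.0845558050367452
z deck 0.07004625693218147
```

View pics/s3.png

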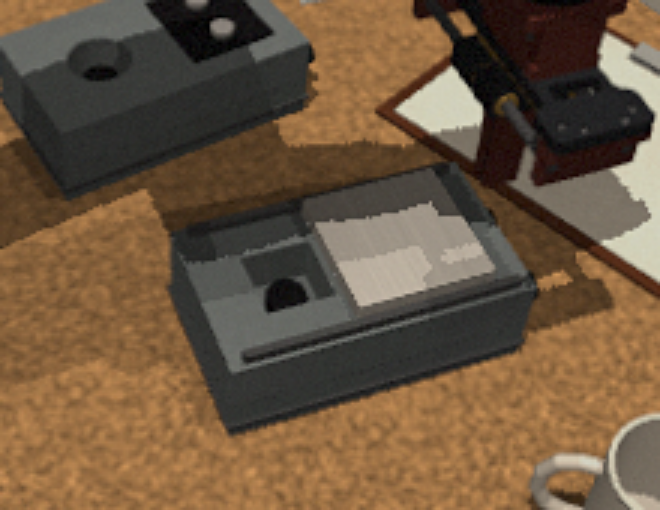

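The shutter is fully open, with the well and button visible at (285,290), and the deck beyond the shutter is free. Go down behind the far edge.

```bash
python3 -m inch '[{"slide":[-0.12,0,0.3],"roll":0},{"slide":[-0.12,0,0.7],"roll":0},{"slide":[-0.12,0,1.1],"roll":0},{"slide":[-0.12,0,1.3],"roll":0},{"slide":[-0.12,0,1.3],"roll":0}]'; python3 -c "
from h import *
to(.032,0,.077)"
```

```text
time_s: 9.0
position: [0.6398, -0.1564, 0.1563]
tcp_rot: [-0.001, 0.147, 0.989, 0.0]
contact_force: [0.3, 0.5, -0.0]
opening: 0.0003
grasp_force: 0.0
box xy mm [1.011e+02 1.000e-01] tipz 76.3 t 9.0 F [ 0.3  0.5 -0. ] -> slide [ 2.31 -0.   -0.02] roll 0.02
```

```bash
python3 -m inch '[{"slide":[0.3,0,0],"roll":0},{"slide":[0.6,0,0],"roll":0},{"slide":[0.9,0,0],"roll":0},{"slide":[1.2,0,0],"roll":0},{"slide":[1.5,0,0],"roll":0}]';python3 -m inch '[{"slide":[0.25,0,0],"roll":0},{"slide":[0.5,0,0],"roll":0},{"slide":[0.7,0,0],"roll":0},{"slide":[0.8,0,0],"roll":0},{"slide":[0.8,0,0],"roll":0}]'; python3 -c "
from h import *
to(.029,0,.077)"
```

```text
time_s: 9.5
position: [0.5971, -0.1433, 0.1585]
tcp_rot: [0.0, 0.147, 0.989, -0.0]
contact_force: [2.5, 0.6, -1.1]
opening: 0.0004
grasp_force: 1.1
time_s: 10.0
position: [0.574, -0.1365, 0.158]
tcp_rot: [-0.001, 0.147, 0.989, -0.0]
contact_force: [-0.4, -0.9, 0.3]
opening: 0.0004
grasp_force: 0.0
box xy mm [32.4 -0. ] tipz 78.0 t 10.0 F [-0.4 -0.9  0.3] -> slide [0.11 0.   0.04] roll 0.02
```

```bash
python3 -m inch '[{"slide":[0.06,0,0],"roll":0},{"slide":[0.12,0,0],"roll":0},{"slide":[0.12,0,0],"roll":0}]';python3 -m inch '[{"slide":[0.05,0,0],"roll":0},{"slide":[0.1,0,0],"roll":0},{"slide":[0.1,0,0],"roll":0}]'; python3 -c "
from h import *
to(.029,0,.077)"
```

```text
time_s: 10.3
position: [0.5721, -0.1359, 0.1581]
tcp_rot: [0.001, 0.147, 0.989, -0.0]
contact_force: [4.5, -1.5, -2.6]
opening: 0.0006
grasp_force: 2.4
time_s: 10.6
position: [0.5715, -0.1358, 0.1584]
tcp_rot: [0.004, 0.147, 0.989, -0.001]
contact_force: [12.3, -3.6, -9.7]
opening: 0.0004
grasp_force: 6.5
box xy mm [29.8 -0.1] tipz 78.4 t 10.6 F [12.3 -3.6 -9.7] -> slide [0.03 0.   0.05] roll 0.02
```

On the shut stop (12 N). Back off, rise clear and check.

```bash
python3 -m inch '[{"slide":[-0.3,0,0],"roll":0},{"slide":[-0.6,0,0],"roll":0},{"slide":[-0.6,0,-1],"roll":0},{"slide":[-0.6,0,-2.2],"roll":0},{"slide":[-0.6,0,-3.4],"roll":0}]';python3 -m inch '[{"slide":[-1,0,-1],"roll":0},{"slide":[-2,0,-1],"roll":0},{"slide":[-2,0,-1],"roll":0},{"slide":[-2,0,-1],"roll":0},{"slide":[-2,0,-1],"roll":0}]'; python3 - <<'E'
from h import *
to(.1,0,.2)
p,d=bot.camera("side");fit(cloud(bot.camera_model("side"),d))
cv2.imwrite('pics/s4.png',p[:,:,::-1])
E
```

```text
time_s: 11.1
position: [0.5851, -0.1399, 0.2605]
tcp_rot: [-0.002, 0.147, 0.989, 0.0]
contact_force: [0.7, -0.2, -0.1]
opening: 0.0004
grasp_force: 0.0
time_s: 11.6
position: [0.6417, -0.157, 0.2888]
tcp_rot: [-0.002, 0.147, 0.989, 0.0]
contact_force: [-0.4, 0.3, 0.1]
opening: 0.0005
grasp_force: 0.0
box xy mm [1.031e+02 1.000e-01] tipz 208.8 t 11.6 F [-0.4  0.3  0.1] -> slide [ 0.1 -0.   0.3] roll 0.02
deck+ 5388 c [ 541.2 -126.5] size [123.4 212.9] ang -0.3015
shutter 1960 c [ 512.8 -117.7] size [97.7 97.3] ang 1.2718
z sh 0.08459101363859528
z deck 0.07010053530072874
```

View pics/s4.png

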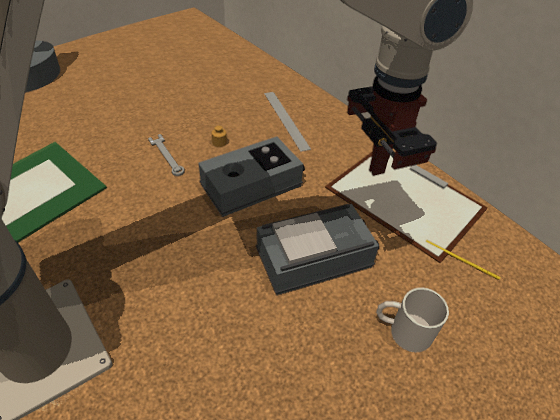

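The shutter is shut at (307,238), 60 mm back from where it was open. The arm is clear, and the mug, spanner and weight are unmoved.

```bash
python3 -c "
from rig import bot
print(bot.finish_job())"
```

```text
the job is handed in; nothing more can be done
None
```

The job is handed in: the shutter was pushed fully open, the reset button held on its stop for over a second, and the shutter pushed fully shut again, with the round-well button and the loose things untouched; no verdict came back.

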